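Strip a mixing disc and lay out the wash-up

TASK

Strip the mixer's disc for washing: lift the loose brass nut, then the black washer, then the green toothed disc off the spindle one at a time, and lay them flat on the blue sheet in that order, in a straight row running to the right from the steel dish (nut next to the dish, then washer, then disc), in line with the dish's centre, square with the sheet and with gaps of about 20 mm. Also stand the blue-lidded cleaner tub behind the dish, and lay the scrubbing brush bristles down to the right of that tub, in line with it and lengthwise along the row, again with gaps of about 20 mm; left, right and behind are as seen from the robot looking forward. Set each thing down without dropping it, and leave the white-lidded tub and the clean spare disc where they are.

Things in the scene. Friction and masses are not known exactly. Their poses are not given: they have to be found in the camera images.
- nut_mid (a point): brass knurled round nut, 22 mm diameter, 16 mm high, bore 10 mm, about 45 g. Already unscrewed: it stands loose on the spindle, on top of the washer, and lifts straight off. Point: its centre half-way up.
- washer_mid (a point): black thick washer, 34 mm diameter, 10 mm high, bore 10.6 mm, 50 g, loose on the spindle between the nut and the disc. Point: its centre half-way up.
- disc_mid (a point): toothed mixing disc stained with green paint, 50 mm diameter over the teeth, bore 10.6 mm, about 110 g. The toothed rim occupies the lowest 15 mm (grip it there, across the diameter); a hub of 20 mm diameter runs through it, 22 mm high from underside to top, on which the washer rests. Loose on the spindle, below the washer. Point: the disc's axis, 11 mm above its underside.
- cleaner_mid (a point): white plastic tub with a dark BLUE lid, closed, 60 mm high, lid 58 mm diameter and 14 mm deep, body 47 to 53 mm diameter, about 140 g; starts upright on the orange sheet (2 mm thick). Point: its centre, 30 mm above its underside.
- brush_mid (a point): scrubbing brush lying bristles down on the orange sheet: wooden block 90 x 40 x 16 mm on cream bristles 20 mm high, 36 mm high in all, 70 g. Point: its centre half-way up; its x axis runs along its length, z up. Grip the block across its 40 mm width.
- wash_sheet: the BLUE sheet, 200 x 260 mm and 2 mm thick, fixed on the bench, turned by up to 7 degrees. Origin at the centre of its underside (bench height z = 0); its x axis (200 mm side) points away from the robot, that is 'behind'; its y axis (260 mm side) points to the left; the row runs along its -y ('right').
- rinse_dish: shallow round stainless dish standing on the blue sheet near its left end, 72 mm diameter over the rim, 20 mm high, fixed. Origin at the centre of its underside (2 mm above the bench); axes parallel to the blue sheet's.
- spindle (a point): upright 8 mm steel spindle on top of the bottom-drive mixer (white motor housing 160 x 140 mm, 85 mm high, fixed, bowl taken off). Point: its shoulder, on which the disc rests, 105 mm above the bench; the spindle's tip is 56 mm above this point: lift parts clear of it and cross the mixer above it. Stack from here up: disc 22, washer 10, nut 16 mm. A bowl seat of 108 mm diameter ends 8 mm below this point.
- sample_mid (a point): bystander: all-white tub with a WHITE lid, otherwise the same as the blue-lidded one, standing on the orange sheet. Point: its centre, 30 mm above its underside. Must not be shifted.
- spare_mid (a point): bystander: clean bare-metal spare disc, same shape and size as the green one, lying on the orange sheet. Point: its axis, 11 mm above its underside. Must not be shifted.
Mind the look-alikes: they are no part of the job. Leave any pink or red look-alike of the part that bears disc_mid alone.

How it is judged:
By the outcome, as a careful person would: the job done as asked, in the order asked, and still so for the second after the job is handed in, with the robot touching nothing.
It also fails if it takes over 131 s, if anything falls off the work surface, if the arm or the gripper's body presses on something with over 40 N, if the wrist force passes 120 N, or if a joint passes its speed limit or range.

ROBOT

A 7-joint arm with a two-finger parallel gripper is mounted at the origin on the work surface. World frame = base frame: x ahead of the robot, y to its left, z up, the work surface at z = 0. Lengths are in m, angles in rad, forces in N, time in s.
With the tool pointing down it reaches from about 0.35 to 0.9 m from the base axis. Payload 8.1 kg.
Tool frame: the origin (TCP) lies at the centre of the arm's flange, where the gripper is bolted on; the fingertips stand 178 mm ahead of it and the grasp point (between the pads) lies 159 mm ahead of it; x points along the fingers, z is the direction in which the jaws open and shut, and the axes are right-handed (so a half turn about x gives the same grasp; the last joint's range is limited). The gripper opens to 92 mm and grips with 3 to 60 N. Pads are 19 mm wide; open, the fingers measure 130 mm over their backs; the gripper's body (75 mm by 190 mm) begins 47 mm behind the grasp point.
Start: joints at [-1.35, 0.434, 0.025, 1.573, -0.012, 1.134, -0.075], TCP at [0.199, 0.593, 0.405] pointing down, gripper open.
Joint ranges: [-2.62, 2.62], [-0.44, 2.09], [-1.27, 1.32], [0.08, 2.57], [-1.32, 4.46], [0.12, 2], [-2.74, 2.74]. Speed limits (rad/s): [2.22, 2.22, 3.01, 3.01, 3.14, 3.14, 3.14].

INTERFACE

Orientations are given as a rotation vector (axis times angle).
In Python, from cell import arm, get_image, search_frame, pinpoint gives the robot as it stands.
- The arm moves only by the tool arm_command, never from a script. Its argument "motion" is a list of rows, each a list of 7 numbers: the finger opening in mm, from 0 to 91.8, then the shift along the tool's x, y, z in mm, then the turn, a rotation vector about the tool's x, y, z in degrees. In form: [[fingers, x, y, z, ax, ay, az], ...]. A call has 1 to 5 rows; each row shifts and turns the commanded pose from where the row before left it, along the tool's axes as they then stand; what a row does not reach is not made up. A row lasts 1/8 s, in which the tool goes at most 62.5 mm and 10.7 degrees, less where a joint would pass 70% of its speed; a pose out of reach is approached as far as the arm can. A call with a gripper value outside its range is refused whole. The fingers move at their own pace and stop on an object; "newtons" is the grip in N (left out, the last holds). Time passes only in rows, so rows that do not move let the fingers close. It gives the time, the measured TCP pose, the force and the opening at its end, in the units of the state.
- arm.observe(): the state, without advancing time (a new reading comes with each control period).
- get_image(name): name is "scene" or "top"; returns a dict with "frame" (400x640x3 uint8, red, green, blue), "range_z" (400x640 float32, m along the optical axis (not along the pixel's ray), 0 where there is no reading), "K" (3x3 intrinsics, pixels), "distortion" ([k1, k2, p1, p2, k3] as OpenCV has them; the pictures are not rectified), "origin" and "rotation" of the camera in the world. Camera axes: x right, y down, z forward; pixel columns grow to the right and rows downward; lengths in m; the calibration is good to about 2 mm. A picture is of the moment at which its call begins.
- arm.sign_off(): hands the job in, once; it reports no verdict.
Trained networks look in the newest picture that a camera, given by its name, has taken for a name from the list of things; names that differ only in an ending like _2 or _b are one class to them, and where a whole thing is asked for, a point or a joint stands for the part that bears it (a point fixed in the world has none). Each returns a list of dicts, best first, with "p" (0 to 1); they miss things now and then, are a little off and sometimes report something else, mostly with a low value. They report only what shows in the picture. A call takes as long as a camera call. They do not tell look-alikes from the thing itself.
- search_frame(camera, target): "point" ([x, y, z] in m, in world coordinates, good to about 4 mm: the middle of the surface that is visible of it).
- pinpoint(camera, target): "point" ([x, y, z] in m, in world coordinates, good to about 4 mm: a listed point, or the origin of a listed thing).
The state is a dict: "clock": time; "joints": joint angles; "dq": joint speeds; "joint_efforts": joint torques, N m; "position": TCP position; "ee_rot": TCP orientation; "force": force on the tool from outside, world axes, zero at the start; "ft_torque": the same for the moment, N m; "width": opening from 0.0 (shut) to 1.0 (fully open).
Only numpy, scipy, OpenCV 4.12 (cv2) and the standard library are available. Lean on these libraries where they do the work, as an engineer would, in place of code of your own. Each camera call takes 0.05 s, during which the arm holds its last target. There are 200 camera calls.

## Working session

There is one attempt and no reset: what is moved stays moved. The work goes in short steps, Python scripts to look and compute and a tool call to move; the robot and the scene stay as the last step left them, time stands still between calls to the robot, and variables do not carry over. Pictures are saved under pics/ and viewed, about 12 in all and at most 16, crops included, and the job is handed in when it is done.

Besides the shell and the picture viewer there is one more tool, called as name([rows], argument=value, ...), one row to a line, values as JSON. arm_command: Moves the arm, as the interface text tells. Its arguments: {"type":"object","properties":{"motion":{"type":"array"},"newtons":{"type":"number"}},"required":["motion"]}

```bash
mkdir -p pics; ls; python3 - <<'E'
from cell import arm,get_image,search_frame,pinpoint
import cv2,numpy as np
s=arm.observe(); print(s)
for c in ("scene","top"):
    im=get_image(c); cv2.imwrite(f"pics/{c}0.png",im["frame"][:,:,::-1]); np.savez(f"pics/{c}0.npz",**im)
    print(c,im["origin"],im["rotation"],im["K"],im["distortion"])
    for n in ("nut_mid","washer_mid","disc_mid","cleaner_mid","brush_mid","wash_sheet","rinse_dish","spindle","sample_mid","spare_mid"):
        print(n,[(np.round(d["point"],4).tolist(),round(d["p"],2)) for d in pinpoint(c,n)[:3]])
E
```

```text
pics
{'clock': 0.0, 'joints': array([-1.3496373 ,  0.43524249,  0.02494819,  1.57406872, -0.01161341,
        1.1340088 , -0.07508484]), 'dq': array([-3.04471587e-04,  1.31441478e-04, -1.99488239e-04,  5.27626141e-04,
        1.40725654e-04,  9.01953346e-05, -1.11093157e-03]), 'joint_efforts': array([ 5.55542488e-05, -6.67851877e+01,  9.84715931e-01, -3.14457715e+01,
       -6.06037932e-02,  4.29765531e-02,  1.59887340e-04]), 'position': array([0.19877724, 0.59231288, 0.40394332]), 'ee_rot': array([-0.96846415,  1.34640188,  0.96677406]), 'force': array([-0.77507844, -0.20924011, -0.23609691]), 'ft_torque': array([ 0.01429912, -0.02510948,  0.01409831]), 'width': 0.9968562170497477}
scene [1.63216717 0.26424508 0.93334138] [-1.51414886 -1.86270266  0.96439097] [[484.68847688   0.         318.70096253]
 [  0.         484.68847688 201.25727833]
 [  0.           0.           1.        ]] [-0.15221337  0.          0.          0.          0.        ]
nut_mid [([0.5521, 0.0081, 0.1432], 0.37)]
washer_mid [([0.5469, 0.0114, 0.1312], 0.63), ([0.5457, 0.0074, 0.1045], 0.46)]
disc_mid [([0.548
[... 638 characters left out ...]
     1.        ]] [-0.05827641  0.          0.          0.          0.        ]
nut_mid [([0.547, 0.0103, 0.1454], 0.41), ([0.5089, 0.2749, 0.0013], 0.36), ([0.5469, 0.0073, 0.1146], 0.25)]
washer_mid [([0.5494, 0.0044, 0.1343], 0.39)]
disc_mid [([0.3909, -0.0586, 0.0148], 0.76), ([0.7082, 0.0556, 0.0076], 0.73), ([0.5488, 0.0075, 0.1142], 0.49)]
cleaner_mid [([0.4703, -0.3475, 0.0311], 0.77)]
brush_mid [([0.4605, -0.2397, 0.0186], 0.9)]
wash_sheet [([0.5126, 0.277, -0.0005], 0.76)]
rinse_dish [([0.4578, 0.3567, 0.0054], 0.56)]
spindle [([0.5472, 0.009, 0.105], 0.81), ([0.5697, -0.2344, 0.0137], 0.54)]
sample_mid [([0.5819, -0.34, 0.0328], 0.89)]
spare_mid [([0.5701, -0.2352, 0.0123], 0.72)]
```

View pics/top0.png

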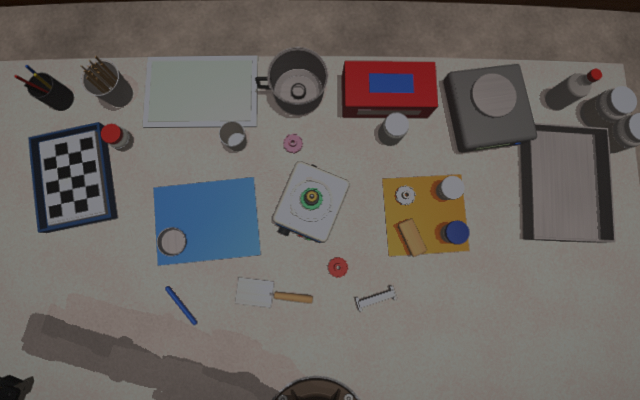

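View pics/scene0.png

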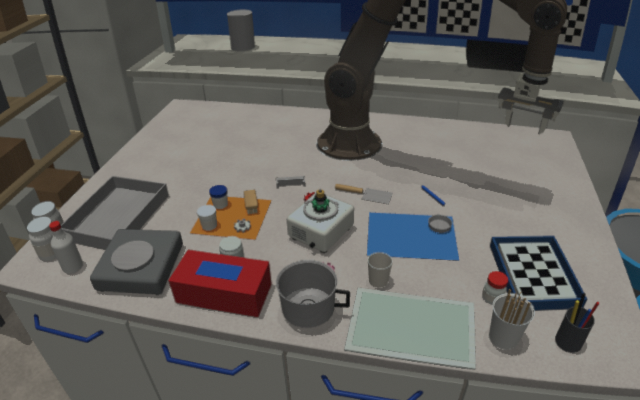

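The pictures show the mixer at (312,198) top, the blue sheet at (207,222) with the dish at (172,241), the brush at (412,237), the blue-lid tub at (456,232), and the pink and red look-alikes at (292,143) and (338,267). Next I measure from depth.

```bash
cat > h.py <<'E'
import numpy as np,cv2
from scipy.spatial.transform import Rotation as R
def cloud(im,z=None):
    K,d=im["K"],im["distortion"]; h,w=im["range_z"].shape
    u,v=np.meshgrid(np.arange(w),np.arange(h))
    p=cv2.undistortPoints(np.stack([u,v],-1).reshape(-1,1,2).astype(float),K,d).reshape(h,w,2)
    r=np.dstack([p,np.ones((h,w))]); Rm=np.array(im["rotation"]); Rm=R.from_rotvec(Rm).as_matrix() if Rm.ndim==1 else Rm
    if z is None: return (r*im["range_z"][...,None])@Rm.T+im["origin"]
    q=r@Rm.T; o=im["origin"]; return o+q*((z-o[2])/q[...,2])[...,None]
def near(P,c,rad,z0,z1):
    return (np.hypot(P[...,0]-c[0],P[...,1]-c[1])<rad)&(P[...,2]>z0)&(P[...,2]<z1)
def circ(p):
    c,r=cv2.minEnclosingCircle(p[:,:2].astype(np.float32)*1000); return np.round(c,1),round(r,1)
def rect(p): return cv2.minAreaRect(p[:,:2].astype(np.float32)*1000)
E
cat > m.py <<'E'
import sys
from h import *
tag=sys.argv[1]
for c in ("top","scene"):
    im=dict(np.load(f"pics/{c}{tag}.npz")); P=cloud(im); hsv=cv2.cvtColor(im["frame"],cv2.COLOR_RGB2HSV)
    H,S,V=[hsv[...,i].astype(int) for i in range(3)]
    Z=cloud(im,.002); m=(H>95)&(H<118)&(S>110)&(V>60)&near(Z,(.513,.277),.2,-1,1)
    print(c,"sheet",rect(Z[m]),np.median(P[m][:,2]))
    for n,ctr,rad,z0,z1,zt in (("dish",(.46,.355),.05,.012,.035,.022),("tub",(.473,-.344),.045,.05,.075,.062),("brush",(.46,-.243),.06,.029,.05,.038),("sample",(.583,-.341),.045,.05,.075,.062),("nut",(.547,.008),.02,.14,.158,.153),("washer",(.547,.008),.03,.128,.139,.137),("disc",(.547,.008),.04,.108,.125,.12),("tip",(.547,.008),.02,.158,.175,.161),("seat",(.547,.008),.065,.09,.1,.097)):
        m=near(P,ctr,rad,z0,z1)
        if m.sum()<3: print(n,m.sum()); continue
        q=cloud(im,zt)[m]; print(n,m.sum(),"circ",circ(q),"rect",np.round(rect(q)[0],1),np.round(rect(q)[1],1),round(rect(q)[2],1),"zmed",np.median(P[m][:,2]).round(4))
E
python3 m.py 0
```

```text
top sheet ((476.0416259765625, 239.099365234375), (276.47698974609375, 320.0529479980469), 5.908277988433838) 0.0031737739835121515
dish 170 circ (array([458.1, 353.6]), 36.3) rect [458.2 353.6] [70.5 66.5] 89.9 zmed 0.0205
tub 487 circ (array([ 475.3, -343.2]), 31.5) rect [ 474.2 -343.2] [62.2 55.5] 89.4 zmed 0.0631
brush 608 circ (array([ 464.9, -241.1]), 47.4) rect [ 464.5 -240.5] [90.2 41.6] 23.6 zmed 0.0389
sample 469 circ (array([ 584.7, -336.6]), 31.5) rect [ 584.8 -336.5] [56.6 62.9] 25.4 zmed 0.0636
nut 94 circ (array([548. ,   8.3]), 14.2) rect [549.7   9.1] [23.9 25.5] 71.3 zmed 0.1535
washer 64 circ (array([550.8,   8.5]), 17.0) rect [550.8   8.2] [30.8 31.1] 89.8 zmed 0.1376
disc 205 circ (array([550.9,   8.4]), 26.0) rect [550.4   7.9] [49.8 49.2] 82.6 zmed 0.1159
tip 11 circ (array([550.5,   8.5]), 3.9) rect [550.5   8.5] [4.3 6.5] 89.7 zmed 0.161
seat 1058 circ (array([550.6,  13.5]), 58.9) rect [549.1   6.6] [101.3 108.4] 84.7 zmed 0.0934
scene sheet ((473.9787902832031, 269.423095703125), (279.8406677246094, 256.5679931640625), 6.120212554931641) -2.1639694219643957e-05
dish 129 circ (array([466.1, 352.4]), 39.4) rect [466.3 354.2] [71.5 73.1] 10.5 zmed 0.0169
tub 186 circ (array([ 485.5, -338.1]), 35.3) rect [ 485.8 -339.1] [68.9 57.2] 23.0 zmed 0.0591
brush 219 circ (array([ 478. , -240.5]), 50.1) rect [ 476.  -238.3] [97.2 39.7] 23.3 zmed 0.0351
sample 221 circ (array([ 595.8, -334. ]), 35.2) rect [ 595.2 -333.4] [69.6 54.5] 24.0 zmed 0.059
nut 52 circ (array([563.5,  10.1]), 19.3) rect [563.6  10.1] [38.5 19.6] 12.1 zmed 0.1492
washer 51 circ (array([562.1,  11.7]), 19.1) rect [563.9  10.8] [30.8 32.6] 21.4 zmed 0.1342
disc 120 circ (array([561.2,  10.7]), 29.0) rect [563.7  11.1] [48.9 51.4] 18.0 zmed 0.1127
tip 1
seat 265 circ (array([559. ,   8.5]), 55.4) rect [564.4  11.5] [ 98.5 100.3] 10.6 zmed 0.0926
```

```bash
cat > m2.py <<'E'
from h import *
for c in ("top","scene"):
    im=dict(np.load(f"pics/{c}0.npz")); P=cloud(im); hsv=cv2.cvtColor(im["frame"],cv2.COLOR_RGB2HSV)
    H,S,V=[hsv[...,i].astype(int) for i in range(3)]
    Z=cloud(im,.002); m=((H>95)&(H<118)&(S>110)&(V>60)&near(Z,(.513,.277),.2,-1,1)).astype(np.uint8)
    m=cv2.morphologyEx(m,cv2.MORPH_OPEN,np.ones((5,5)))
    n,l,st,_=cv2.connectedComponentsWithStats(m); k=1+st[1:,4].argmax(); r=rect(Z[l==k])
    print(c,"sheet",np.round(r[0],1),np.round(r[1],1),round(r[2],2))
    off=.001 if c=="top" else -.003
    for nm,ctr,rad,zt in (("dish",(.46,.355),.05,.022),("tub",(.473,-.344),.045,.062),("brush",(.464,-.241),.06,.038),("nut",(.549,.008),.016,.153),("tip",(.549,.008),.01,.161)):
        m=near(P,ctr,rad,zt+off-.0035,zt+off+.004)
        if m.sum()<3: continue
        q=cloud(im,zt)[m]; r=rect(q); print(nm,m.sum(),circ(q),np.round(r[0],1),np.round(r[1],1),round(r[2],1),"mean3d",np.round(P[m].mean(0)*1000,1))
E
python3 m2.py
```

```text
top sheet [512.  274.1] [197.7 257.9] 5.89
dish 104 (array([457.7, 354.1]), 35.9) [458.2 353.7] [70.3 66.5] 89.9 mean3d [459.1 356.7  22.2]
tub 447 (array([ 475.5, -344.2]), 30.5) [ 475.4 -344.4] [57.5 56.8] 42.8 mean3d [ 474.8 -344.4   63.2]
brush 545 (array([ 465.3, -240.8]), 46.8) [ 465.  -241.3] [89.8 39.6] 23.0 mean3d [ 464.8 -241.3   39.1]
nut 70 (array([550.9,   8.1]), 11.5) [551.2   7.9] [21.5 20. ] 44.5 mean3d [550.8   7.8 154.3]
tip 10 (array([550.5,   8.5]), 3.9) [550.5   8.5] [4.3 6.5] 89.7 mean3d [550.4   8.5 161.5]
scene sheet [514.8 274.3] [196.3 256.5] 5.65
dish 82 (array([465. , 354.2]), 37.9) [464.5 354.1] [71.7 71.2] 57.6 mean3d [459.6 355.8  18.6]
tub 151 (array([ 483.6, -341.4]), 31.9) [ 481.6 -340.5] [61.5 56.2] 49.7 mean3d [ 478.7 -342.8   59.3]
brush 192 (array([ 475.3, -239.8]), 48.5) [ 474.  -239.1] [92.8 39.5] 23.8 mean3d [ 470.5 -241.3   35.3]
nut 30 (array([559. ,   9.1]), 12.1) [559.    9.1] [19.3 19.8] 10.5 mean3d [555.5   8.5 150. ]
tip 5 (array([558.1,  10.5]), 3.7) [558.1  10.5] [4.8 5.7] 10.5 mean3d [552.1   8.5 156.3]
```

```bash
cat > plan.py <<'E'
# usage: plan.py x,y,ztip,jawdeg ... (mm; fingertip height) -> tool-frame turn and successive shifts from the present pose
import sys
from h import *
from cell import arm
s=arm.observe(); p=np.array(s["position"])*1000; A=R.from_rotvec(s["ee_rot"])
print("clock",round(s["clock"],2),"tip",np.round(p+178*A.as_matrix()[:,0],1),"xtool",A.as_matrix()[:,0].round(4),"jaw deg",np.degrees(np.arctan2(A.as_matrix()[1,2],A.as_matrix()[0,2])).round(2),"F",np.round(s["force"],1),"w",round(s["width"]*92,1),"j",np.round(s["joints"],2))
for w in sys.argv[1:]:
    x,y,z,a=map(float,w.split(",")); t=np.radians(a)
    X=np.array([0,0,-1.]); Zs=np.array([np.cos(t),np.sin(t),0])
    B=min((R.from_matrix(np.c_[X,np.cross(k*Zs,X),k*Zs]) for k in(1,-1)),key=lambda B:(A.inv()*B).magnitude())
    rv=(A.inv()*B).as_rotvec(degrees=True); d=B.inv().apply(np.array([x,y,z+178])-p)
    print(w,"turn",rv.round(2),"then shift",d.round(1),"world",(np.array([x,y,z+178])-p).round(1)); A=B; p=np.array([x,y,z+178])
E
python3 plan.py 550.6,8.2,190,5.8 550.6,8.2,139,5.8 550.6,8.2,190,5.8 465.3,287.8,60,5.8 465.3,287.8,4.5,5.8
```

```text
clock 1.1 tip [198.9 592.5 226.7] xtool [ 0.e+00  1.e-04 -1.e+00] jaw deg 71.44 F [-0.  -1.  -0.3] w 92.1 j [-1.35  0.43  0.03  1.57 -0.01  1.13 -0.08]
550.6,8.2,190,5.8 turn [65.64  0.   -0.  ] then shift [  36.7 -616.9  290.9] world [ 351.7 -584.3  -36.7]
550.6,8.2,139,5.8 turn [0. 0. 0.] then shift [51.  0.  0.] world [  0.   0. -51.]
550.6,8.2,190,5.8 turn [0. 0. 0.] then shift [-51.   0.   0.] world [ 0.  0. 51.]
465.3,287.8,60,5.8 turn [0. 0. 0.] then shift [130.  286.8 -56.6] world [ -85.3  279.6 -130. ]
465.3,287.8,4.5,5.8 turn [0. 0. 0.] then shift [55.5  0.   0. ] world [  0.    0.  -55.5]
```

arm_command([
  [60, 0, -46, -39, 10.7, 0, 0],
  [60, 0, -52, -30, 10.7, 0, 0],
  [60, 0, -57, -19, 10.7, 0, 0],
  [60, 0, -59, -9, 10.7, 0, 0],
  [60, 0, -60, 3, 10.7, 0, 0],
], newtons=15)

```text
clock: 1.72
position: [0.3548, 0.3338, 0.4051]
ee_rot: [-0.24, 1.557, 0.242]
force: [0.9, 1.5, -0.7]
width: 0.654
```

```bash
python3 plan.py 550.6,8.2,190,5.8
```

```text
clock 1.73 tip [354.9 334.  227.1] xtool [ 4.e-04  9.e-04 -1.e+00] jaw deg 17.6 F [ 0.9  1.5 -0.7] w 60.1 j [-1.12  0.21  0.3   1.92 -0.07  1.03 -0.48]
550.6,8.2,190,5.8 turn [11.8   0.04 -0.05] then shift [  37.1 -343.7  161.8] world [ 195.8 -325.6  -37.1]
```

arm_command([
  [40, 0, -55, 16, 10.7, 0, 0],
  [40, 0, -56, 27, 1, 0, 0],
  [40, 0, -56, 27, 0, 0, 0],
  [40, 0, -56, 27, 0, 0, 0],
  [40, 0, -56, 27, 0, 0, 0],
])

```text
clock: 2.35
position: [0.5197, 0.0762, 0.4051]
ee_rot: [-0.086, 1.568, 0.086]
force: [1.5, 0.8, -0.6]
width: 0.434
```

```bash
python3 plan.py 550.6,8.2,190,5.8
```

```text
clock 2.35 tip [519.9  76.3 227.1] xtool [ 9.e-04  6.e-04 -1.e+00] jaw deg 6.28 F [ 1.5  0.8 -0.6] w 39.9 j [-0.64  0.28  0.51  1.85 -0.16  1.05  0.03]
550.6,8.2,190,5.8 turn [ 0.48  0.05 -0.03] then shift [ 37.1 -70.8  23.9] world [ 30.9 -68.  -37.1]
```

arm_command([
  [40, 20, -35, 12, 0, 0, 0],
  [40, 17, -32, 11, 0, 0, 0],
  [40, 0, 0, 0, 0, 0, 0],
  [40, 0, 0, 0, 0, 0, 0],
])

```text
clock: 2.85
position: [0.549, 0.0143, 0.3679]
ee_rot: [-0.085, 1.569, 0.086]
force: [-0.2, -0.2, 0.8]
width: 0.439
```

```bash
python3 plan.py 550.6,8.2,190,5.8 550.6,8.2,138.5,5.8; python3 -c "
from cell import *
import cv2
for c in('top','scene'):
    f=get_image(c)['frame'][:,:,::-1]; f=f[120:260,240:380] if c=='top' else f[120:260,250:390]
    cv2.imwrite('pics/a%s.png'%c,cv2.resize(f,None,fx=3,fy=3,interpolation=2))
import numpy as np
a,b=[cv2.imread('pics/a%s.png'%c) for c in('top','scene')]; cv2.imwrite('pics/a.png',np.hstack([a[:,:400],b[:,:400]]))"
```

```text
clock 2.85 tip [549.   14.4 189.9] xtool [-1.e-04  5.e-04 -1.e+00] jaw deg 6.26 F [-0.2 -0.2  0.8] w 40.4 j [-0.51  0.37  0.51  1.84 -0.21  0.99  0.21]
550.6,8.2,190,5.8 turn [ 0.46 -0.   -0.03] then shift [-0.1 -6.3  1. ] world [ 1.6 -6.1  0.1]
550.6,8.2,138.5,5.8 turn [0. 0. 0.] then shift [51.5  0.   0. ] world [  0.    0.  -51.5]
```

View pics/a.png

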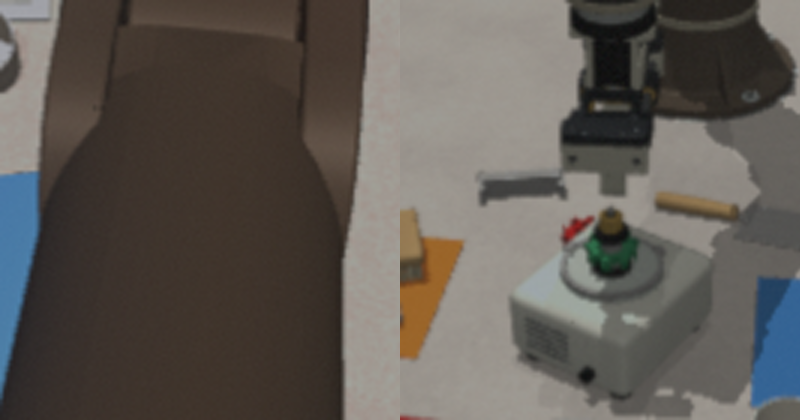

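The scene crop shows the fingers hanging right above the brass nut at (612,215), and the top view is hidden by the arm. I go down and grip.

arm_command([
  [40, 0, -6, 1, 0.5, 0, 0],
  [40, 26, 0, 0, 0, 0, 0],
  [40, 25, 0, 0, 0, 0, 0],
  [40, 0, 0, 0, 0, 0, 0],
  [12, 0, 0, 0, 0, 0, 0],
])

```text
clock: 3.58
position: [0.5511, 0.0079, 0.3177]
ee_rot: [-0.079, 1.568, 0.079]
force: [0.4, -0.1, 1.3]
width: 0.366
```

arm_command([
  [12, 0, 0, 0, 0, 0, 0],
  [12, 0, 0, 0, 0, 0, 0],
  [12, 0, 0, 0, 0, 0, 0],
])

```text
clock: 3.95
position: [0.5506, 0.0077, 0.3176]
ee_rot: [-0.078, 1.569, 0.079]
force: [-4.5, -0.0, 6.6]
width: 0.232
```

```bash
python3 plan.py 550.6,8.2,190,5.8
```

```text
clock 3.95 tip [550.6   7.8 139.6] xtool [ 3.e-04  4.e-04 -1.e+00] jaw deg 5.73 F [-4.5 -0.   6.6] w 21.3 j [-0.47  0.43  0.49  1.89 -0.26  0.88  0.25]
550.6,8.2,190,5.8 turn [-0.07  0.02 -0.02] then shift [-50.4   0.5   0.1] world [ 0.   0.5 50.4]
```

arm_command([
  [12, -15, 0, 0, 0, 0, 0],
  [12, -30, 0, 0, 0, 0, 0],
  [12, -30, 0, 0, 0, 0, 0],
  [12, 0, 0, 0, 0, 0, 0],
])

```text
clock: 4.45
position: [0.5516, 0.0077, 0.395]
ee_rot: [-0.078, 1.564, 0.079]
force: [0.7, 0.1, -1.1]
width: 0.235
```

```bash
python3 plan.py 465.3,287.8,60,5.8 465.3,287.8,5,5.8
```

```text
clock 4.45 tip [552.6   7.8 217. ] xtool [ 0.0057  0.001  -1.    ] jaw deg 5.74 F [ 0.7  0.1 -1.1] w 21.6 j [-0.51  0.34  0.53  1.8  -0.2   1.04  0.2 ]
465.3,287.8,60,5.8 turn [-0.06  0.33 -0.02] then shift [157.  287.4 -57.6] world [ -86.3  280.1 -157. ]
465.3,287.8,5,5.8 turn [0. 0. 0.] then shift [55.  0.  0.] world [  0.   0. -55.]
```

arm_command([
  [12, 0, 57, -11, 0, 0.3, 0],
  [12, 0, 57, -12, 0, 0, 0],
  [12, 20, 57, -12, 0, 0, 0],
  [12, 25, 57, -12, 0, 0, 0],
  [12, 25, 57, -11, 0, 0, 0],
])

```text
clock: 5.08
position: [0.4637, 0.2859, 0.3221]
ee_rot: [-0.078, 1.574, 0.079]
force: [1.5, -0.1, 0.3]
width: 0.23
```

arm_command([
  [12, 45, 2, 0, 0, 0, 0],
  [12, 40, 0, 0, 0, 0, 0],
  [12, 30, 0, 0, 0, 0, 0],
  [12, 0, 0, 0, 0, 0, 0],
  [12, 0, 0, 0, 0, 0, 0],
])

```text
clock: 5.7
position: [0.4642, 0.2863, 0.2086]
ee_rot: [-0.078, 1.574, 0.079]
force: [-0.1, -0.6, -0.6]
width: 0.231
```

```bash
python3 plan.py 465.3,287.8,4.8,5.8
```

```text
clock 5.7 tip [463.4 286.3  30.6] xtool [-0.0043  0.     -1.    ] jaw deg 5.72 F [-0.1 -0.6 -0.6] w 21.2 j [-0.89  0.57  0.34  1.98 -0.31  0.64 -0.25]
465.3,287.8,4.8,5.8 turn [-0.08 -0.25 -0.03] then shift [25.8  1.4  1.2] world [  1.1   1.5 -25.8]
```

arm_command([
  [12, 18, 1.5, 1.5, 0, -0.25, 0],
  [12, 6, 0, 0, 0, 0, 0],
  [12, 1, 0, 0, 0, 0, 0],
  [12, 0, 0, 0, 0, 0, 0],
])

```text
clock: 6.2
position: [0.4652, 0.2878, 0.1833]
ee_rot: [-0.078, 1.57, 0.079]
force: [-0.3, 0.9, -0.4]
width: 0.231
```

```bash
python3 plan.py 465.3,287.8,4.6,5.8
```

```text
clock 6.2 tip [465.2 287.9   5.3] xtool [-2.e-04  5.e-04 -1.e+00] jaw deg 5.73 F [-0.3  0.9 -0.4] w 21.2 j [-0.88  0.61  0.32  1.99 -0.33  0.59 -0.24]
465.3,287.8,4.6,5.8 turn [-0.07 -0.01 -0.03] then shift [ 0.7 -0.1  0.1] world [ 0.1 -0.  -0.7]
```

arm_command([
  [12, 0.7, 0, 0, 0, 0, 0],
  [12, 0, 0, 0, 0, 0, 0],
])

```text
clock: 6.45
position: [0.4652, 0.2879, 0.1826]
ee_rot: [-0.078, 1.57, 0.079]
force: [-1.0, 0.1, 5.3]
width: 0.232
```

```bash
python3 plan.py
```

```text
clock 6.45 tip [465.2 288.    4.6] xtool [-2.e-04  7.e-04 -1.e+00] jaw deg 5.74 F [-1.   0.1  5.3] w 21.4 j [-0.88  0.61  0.32  1.99 -0.33  0.59 -0.24]
```

arm_command([
  [36, 0, 0, 0, 0, 0, 0],
  [40, 0, 0, 0, 0, 0, 0],
  [44, -30, 0, 0, 0, 0, 0],
  [50, -50, 0, 0, 0, 0, 0],
  [50, -50, 0, 0, 0, 0, 0],
])

```text
clock: 7.08
position: [0.4649, 0.2876, 0.313]
ee_rot: [-0.079, 1.571, 0.078]
force: [1.1, 1.2, -0.1]
width: 0.544
```

arm_command([
  [50, -50, -57, 11, 0, 0, 0],
  [50, -5, -58, 12, 0, 0, 0],
  [50, 0, -58, 11, 0, 0, 0],
  [50, 0, -57, 11, 0, 0, 0],
  [50, 0, -57, 11, 0, 0, 0],
])

```text
clock: 7.7
position: [0.5467, 0.0164, 0.3578]
ee_rot: [-0.079, 1.57, 0.079]
force: [-0.1, 0.6, -0.1]
width: 0.545
```

```bash
python3 plan.py 550.6,8.2,128.8,5.8; cat > snap.py <<'E'
import sys
from h import *
from cell import get_image
for c in ("top","scene"):
    im=get_image(c); np.savez(f"pics/{c}{sys.argv[1]}.npz",**im); cv2.imwrite(f"pics/{c}{sys.argv[1]}.png",im["frame"][:,:,::-1])
    if c=="top":
        P=cloud(im)
        for a in sys.argv[2:]:
            x,y,r,z=map(float,a.split(",")); m=near(P,(x,y),r,z-.0035+.001,z+.005)
            if m.sum()>3: q=cloud(im,z)[m]; t=rect(q); print(a,m.sum(),circ(q),np.round(t[0],1),np.round(t[1],1),round(t[2],1),"z",np.median(P[m][:,2]).round(4))
            else: print(a,"none")
E
python3 snap.py 1 .4653,.2878,.02,.018 .4585,.3545,.045,.022
```

```text
clock 7.7 tip [546.6  16.4 179.8] xtool [-6.e-04  2.e-04 -1.e+00] jaw deg 5.76 F [-0.1  0.6 -0.1] w 50.1 j [-0.51  0.38  0.51  1.86 -0.22  0.97  0.2 ]
550.6,8.2,128.8,5.8 turn [-0.04 -0.03 -0.02] then shift [51.  -8.5  3.1] world [  3.9  -8.2 -51. ]
.4653,.2878,.02,.018 55 (array([466.7, 287.7]), 11.3) [466.7 287.7] [20.3 19.8] 89.8 z 0.0184
.4585,.3545,.045,.022 103 (array([457.5, 354.2]), 35.8) [458.2 353.7] [70.3 66.5] 89.9 z 0.0223
```

arm_command([
  [50, 10, -8, 2, 0, 0, 0],
  [50, 0, 0, 0, 0, 0, 0],
  [50, 0, 0, 0, 0, 0, 0],
])

```text
clock: 8.18
position: [0.5491, 0.0117, 0.3473]
ee_rot: [-0.08, 1.571, 0.081]
force: [-0.2, -0.4, -0.1]
width: 0.54
```

```bash
python3 plan.py 549.6,8.2,128.8,5.8
```

```text
clock 8.18 tip [548.8  11.7 169.3] xtool [-1.7e-03  2.0e-04 -1.0e+00] jaw deg 5.86 F [-0.2 -0.4 -0.1] w 49.7 j [-0.49  0.39  0.51  1.86 -0.23  0.95  0.22]
549.6,8.2,128.8,5.8 turn [ 0.06 -0.1  -0.02] then shift [40.5 -3.5  0.1] world [  0.5  -3.5 -40.5]
```

arm_command([
  [50, 20, -3.5, 0.5, 0, -0.1, 0],
  [50, 20.5, 0, 0, 0, 0, 0],
  [50, 0, 0, 0, 0, 0, 0],
  [25, 0, 0, 0, 0, 0, 0],
  [25, 0, 0, 0, 0, 0, 0],
])

```text
clock: 8.8
position: [0.5505, 0.0072, 0.308]
ee_rot: [-0.079, 1.567, 0.079]
force: [-0.9, 0.9, 0.8]
width: 0.375
```

arm_command([
  [25, 0, 0, 0, 0, 0, 0],
  [25, 0, 0, 0, 0, 0, 0],
  [25, 0, 0, 0, 0, 0, 0],
])

```text
clock: 9.18
position: [0.5503, 0.007, 0.3079]
ee_rot: [-0.078, 1.567, 0.079]
force: [-1.7, 0.6, 6.5]
width: 0.352
```

```bash
python3 plan.py 549.6,8.2,128.8,5.8
```

```text
clock 9.18 tip [550.7   7.1 129.9] xtool [ 1.9e-03  7.0e-04 -1.0e+00] jaw deg 5.75 F [-1.7  0.6  6.5] w 32.4 j [-0.46  0.44  0.49  1.9  -0.27  0.86  0.26]
549.6,8.2,128.8,5.8 turn [-0.05  0.11 -0.03] then shift [ 1.1  1.3 -0.6] world [-0.7  1.2 -1.1]
```

arm_command([
  [25, -15, 0, 0, 0, 0, 0],
  [25, -30, 0, 0, 0, 0, 0],
  [25, -30, 0, 0, 0, 0, 0],
  [25, 0, 0, 0, 0, 0, 0],
])

```text
clock: 9.68
position: [0.5508, 0.0065, 0.3851]
ee_rot: [-0.078, 1.563, 0.079]
force: [0.5, 0.0, -0.6]
width: 0.352
```

```bash
python3 plan.py 469,239.2,30,5.8 469,239.2,5.5,5.8
```

```text
clock 9.68 tip [551.9   6.7 207.1] xtool [ 5.9e-03  8.0e-04 -1.0e+00] jaw deg 5.72 F [ 0.5  0.  -0.6] w 32.3 j [-0.5   0.35  0.53  1.82 -0.21  1.02  0.2 ]
469,239.2,30,5.8 turn [-0.08  0.34 -0.01] then shift [177.1 239.8 -57.9] world [ -81.8  232.7 -177.1]
469,239.2,5.5,5.8 turn [0. 0. 0.] then shift [24.5  0.   0. ] world [  0.    0.  -24.5]
```

arm_command([
  [25, 0, 60, -14, 0, 0.3, 0],
  [25, 0, 60, -15, 0, 0, 0],
  [25, 20, 60, -15, 0, 0, 0],
  [25, 35, 59, -14, 0, 0, 0],
  [25, 45, 0, 0, 0, 0, 0],
])

```text
clock: 10.3
position: [0.4692, 0.2357, 0.2862]
ee_rot: [-0.083, 1.573, 0.087]
force: [0.1, -0.1, -1.3]
width: 0.35
```

arm_command([
  [25, 45, 0, 0, 0, 0, 0],
  [25, 30, 0, 0, 0, 0, 0],
  [25, 0, 0, 0, 0, 0, 0],
  [25, 0, 0, 0, 0, 0, 0],
])

```text
clock: 10.8
position: [0.4711, 0.2304, 0.2127]
ee_rot: [-0.078, 1.573, 0.079]
force: [0.3, -0.7, -0.3]
width: 0.351
```

```bash
python3 plan.py 469,239.2,4.9,5.8
```

```text
clock 10.8 tip [470.5 230.4  34.7] xtool [-3.6e-03 -1.0e-04 -1.0e+00] jaw deg 5.72 F [ 0.3 -0.7 -0.3] w 32.3 j [-0.82  0.54  0.36  2.03 -0.31  0.62 -0.15]
469,239.2,4.9,5.8 turn [-0.08 -0.2  -0.02] then shift [29.8  8.9 -1.2] world [ -2.1   8.8 -29.8]
```

arm_command([
  [25, 12, 8.8, -1, 0, -0.2, 0],
  [25, 12, 0, 0, 0, 0, 0],
  [25, 5, 0, 0, 0, 0, 0],
  [25, 0, 0, 0, 0, 0, 0],
])

```text
clock: 11.3
position: [0.4686, 0.239, 0.1825]
ee_rot: [-0.079, 1.571, 0.078]
force: [-0.1, -0.6, -0.7]
width: 0.352
```

```bash
python3 plan.py 469,239.2,4.8,5.8
```

```text
clock 11.3 tip [468.4 238.9   4.5] xtool [-1.4e-03 -4.0e-04 -1.0e+00] jaw deg 5.74 F [-0.1 -0.6 -0.7] w 32.3 j [-0.81  0.59  0.33  2.04 -0.34  0.56 -0.14]
469,239.2,4.8,5.8 turn [-0.06 -0.08  0.01] then shift [-0.3  0.2  0.4] world [0.4 0.2 0.3]
```

No contact yet, so I lower it gently.

arm_command([
  [25, 0.7, 0, 0.4, 0, 0, 0],
  [25, 0, 0, 0, 0, 0, 0],
])

```text
clock: 11.55
position: [0.4692, 0.239, 0.1822]
ee_rot: [-0.079, 1.57, 0.078]
force: [-0.4, -0.7, 0.6]
width: 0.353
```

arm_command([
  [25, 0.7, 0, 0, 0, 0, 0],
  [25, 0, 0, 0, 0, 0, 0],
])

```text
clock: 11.8
position: [0.4692, 0.2389, 0.1821]
ee_rot: [-0.078, 1.57, 0.079]
force: [-2.6, -1.7, 11.8]
width: 0.35
```

arm_command([
  [45, 0, 0, 0, 0, 0, 0],
  [50, 0, 0, 0, 0, 0, 0],
  [50, -30, 0, 0, 0, 0, 0],
  [70, -50, 0, 0, 0, 0, 0],
  [70, -50, 0, 0, 0, 0, 0],
])

```text
clock: 12.42
position: [0.4691, 0.239, 0.3126]
ee_rot: [-0.079, 1.571, 0.078]
force: [-0.2, 0.4, -0.7]
width: 0.714
```

arm_command([
  [70, -50, -60, 14, 0, 0, 0],
  [70, -2, -59, 14, 0, 0, 0],
  [70, 0, -60, 14, 0, 0, 0],
  [70, 0, -59, 14, 0, 0, 0],
  [70, 0, 0, 0, 0, 0, 0],
])

```text
clock: 13.05
position: [0.5453, 0.0145, 0.3531]
ee_rot: [-0.074, 1.569, 0.07]
force: [-0.7, 1.1, 0.1]
width: 0.766
```

```bash
python3 plan.py 549.8,8.2,107.5,5.8;python3 snap.py 2 .4667,.2878,.02,.018 .470,.240,.025,.012
```

```text
clock 13.05 tip [545.4  14.  175.1] xtool [ 6.0e-04 -2.6e-03 -1.0e+00] jaw deg 5.22 F [-0.7  1.1  0.1] w 70.5 j [-0.51  0.38  0.52  1.87 -0.23  0.95  0.2 ]
549.8,8.2,107.5,5.8 turn [-0.58  0.02  0.15] then shift [67.6 -6.7  3.8] world [  4.5  -6.3 -67.6]
.4667,.2878,.02,.018 52 (array([466.7, 287.7]), 11.3) [466.7 287.7] [20.  19.9] 1.6 z 0.0186
.470,.240,.025,.012 130 (array([470.9, 238. ]), 16.9) [470.5 238.2] [32.2 31.4] 45.6 z 0.0129
```

arm_command([
  [72, 8, -6.5, 3.5, -0.5, 0, 0],
  [72, 0, 0, 0, 0, 0, 0],
  [72, 0, 0, 0, 0, 0, 0],
])

```text
clock: 13.52
position: [0.5486, 0.0149, 0.3446]
ee_rot: [-0.086, 1.57, 0.087]
force: [-0.2, 0.6, -0.3]
width: 0.786
```

```bash
python3 plan.py 549.8,8.2,107.5,5.8
```

```text
clock 13.53 tip [548.3  14.9 166.6] xtool [-0.0013 -0.     -1.    ] jaw deg 6.31 F [-0.2  0.6 -0.3] w 72.3 j [-0.5   0.4   0.51  1.87 -0.24  0.94  0.23]
549.8,8.2,107.5,5.8 turn [ 0.51 -0.08 -0.01] then shift [59.1 -6.8  0.5] world [  1.2  -6.7 -59.1]
```

arm_command([
  [72, 10, -6.8, 0.5, 0.5, 0, 0],
  [72, 20, 0, 0, 0, 0, 0],
  [72, 20, 0, 0, 0, 0, 0],
  [72, 9, 0, 0, 0, 0, 0],
  [72, 0, 0, 0, 0, 0, 0],
])

```text
clock: 14.15
position: [0.5497, 0.0073, 0.2852]
ee_rot: [-0.079, 1.571, 0.078]
force: [0.2, -0.3, 0.3]
width: 0.783
```

```bash
python3 plan.py 549.8,8.2,107.5,5.8
```

```text
clock 14.15 tip [549.4   7.2 107.2] xtool [-2.e-03 -4.e-04 -1.e+00] jaw deg 5.72 F [ 0.2 -0.3  0.3] w 72.0 j [-0.46  0.47  0.48  1.92 -0.29  0.81  0.28]
549.8,8.2,107.5,5.8 turn [-0.08 -0.11  0.01] then shift [-0.3  0.9  0.2] world [0.1 0.9 0.3]
```

arm_command([
  [42, 0, 0.9, 0.2, 0, 0, 0],
  [42, 0, 0, 0, 0, 0, 0],
  [42, 0, 0, 0, 0, 0, 0],
  [42, 0, 0, 0, 0, 0, 0],
  [42, 0, 0, 0, 0, 0, 0],
], newtons=20)

```text
clock: 14.78
position: [0.5502, 0.0085, 0.2862]
ee_rot: [-0.079, 1.569, 0.079]
force: [-0.7, 0.7, 5.4]
width: 0.54
```

```bash
python3 plan.py 549.8,8.2,107.5,5.8
```

```text
clock 14.78 tip [550.2   8.5 108.2] xtool [-1.e-04  3.e-04 -1.e+00] jaw deg 5.75 F [-0.7  0.7  5.4] w 49.7 j [-0.46  0.47  0.48  1.92 -0.29  0.81  0.28]
549.8,8.2,107.5,5.8 turn [-0.05 -0.   -0.01] then shift [ 0.7 -0.2 -0.4] world [-0.4 -0.3 -0.7]
```

arm_command([
  [42, -15, 0, 0, 0, 0, 0],
  [42, -35, 0, 0, 0, 0, 0],
  [42, -35, 0, 0, 0, 0, 0],
  [42, 0, 0, 0, 0, 0, 0],
])

```text
clock: 15.28
position: [0.5509, 0.0081, 0.3739]
ee_rot: [-0.078, 1.565, 0.079]
force: [-0.5, 0.6, -0.8]
width: 0.539
```

```bash
python3 plan.py 474.8,177,30,5.8
```

```text
clock 15.28 tip [551.6   8.2 195.9] xtool [ 4.4e-03  7.0e-04 -1.0e+00] jaw deg 5.73 F [-0.5  0.6 -0.8] w 49.6 j [-0.51  0.36  0.53  1.83 -0.22  1.    0.21]
474.8,177,30,5.8 turn [-0.07  0.25 -0.02] then shift [165.9 175.8 -58.6] world [ -76.1  168.9 -165.9]
```

arm_command([
  [42, 0, 60, -20, 0, 0.2, 0],
  [42, 0, 60, -20, 0, 0, 0],
  [42, 0, 58, -19, 0, 0, 0],
  [42, 30, 0, 0, 0, 0, 0],
  [42, 45, 0, 0, 0, 0, 0],
])

```text
clock: 15.9
position: [0.4736, 0.1796, 0.2958]
ee_rot: [-0.08, 1.571, 0.082]
force: [-0.5, 0.4, -2.4]
width: 0.544
```

arm_command([
  [42, 45, 0, 0, 0, 0, 0],
  [42, 35, 0, 0, 0, 0, 0],
  [42, 0, 0, 0, 0, 0, 0],
  [42, 0, 0, 0, 0, 0, 0],
])

```text
clock: 16.4
position: [0.4739, 0.1781, 0.2169]
ee_rot: [-0.079, 1.573, 0.078]
force: [0.6, 0.9, -0.5]
width: 0.539
```

```bash
python3 plan.py 474.8,177,5.2,5.8
```

```text
clock 16.4 tip [473.2 178.1  38.9] xtool [-3.7e-03 -2.0e-04 -1.0e+00] jaw deg 5.72 F [ 0.6  0.9 -0.5] w 49.6 j [-0.75  0.51  0.38  2.08 -0.33  0.61 -0.04]
474.8,177,5.2,5.8 turn [-0.08 -0.21 -0.01] then shift [33.7 -1.2  0.8] world [  0.9  -1.1 -33.7]
```

arm_command([
  [42, 16, -1.2, 0.8, 0, -0.2, 0],
  [42, 12, 0, 0, 0, 0, 0],
  [42, 5, 0, 0, 0, 0, 0],
  [42, 0, 0, 0, 0, 0, 0],
])

```text
clock: 16.9
position: [0.4745, 0.1772, 0.1833]
ee_rot: [-0.079, 1.57, 0.079]
force: [0.6, -0.0, -0.4]
width: 0.546
```

arm_command([
  [42, 0.8, 0, 0, 0, 0, 0],
  [42, 0, 0, 0, 0, 0, 0],
])

```text
clock: 17.15
position: [0.4745, 0.1771, 0.183]
ee_rot: [-0.078, 1.57, 0.079]
force: [-1.9, -0.3, 8.9]
width: 0.545
```

arm_command([
  [62, 0, 0, 0, 0, 0, 0],
  [66, 0, 0, 0, 0, 0, 0],
  [70, -30, 0, 0, 0, 0, 0],
  [76, -60, 0, 0, 0, 0, 0],
  [76, -60, 0, 0, 0, 0, 0],
])

```text
clock: 17.77
position: [0.4742, 0.177, 0.3336]
ee_rot: [-0.079, 1.571, 0.078]
force: [0.8, 1.3, 0.7]
width: 0.827
```

arm_command([
  [76, -45, -50, -5, 0, 0, 0],
  [76, 0, -60, -6, 0, 0, 0],
  [76, 0, -60, -6, 0, 0, 0],
  [76, 0, -60, -6, 0, 0, 0],
  [76, 0, -60, -6, 0, 0, 0],
])

```text
clock: 18.4
position: [0.4743, -0.1124, 0.3741]
ee_rot: [-0.079, 1.569, 0.079]
force: [0.9, -0.1, 0.4]
width: 0.829
```

arm_command([
  [76, 0, -60, -6, 0, 0, 0],
  [76, 0, -60, -6, 0, 0, 0],
  [76, 0, -58, -6, 0, 0, 0],
  [76, 0, -50, -6, 0, 0, 0],
  [76, 0, 0, 0, 0, 0, 0],
])

```text
clock: 19.02
position: [0.4718, -0.3443, 0.374]
ee_rot: [-0.076, 1.571, 0.071]
force: [-0.0, 0.4, -0.1]
width: 0.828
```

```bash
python3 plan.py 474.3,-344,35,5.8;python3 snap.py 3 .4667,.2878,.02,.018 .470,.240,.025,.012 .476,.177,.035,.024 .476,.177,.035,.017 .4754,-.3443,.045,.062 .465,-.241,.06,.038; python3 -c "
import cv2
a=cv2.imread('pics/top3.png')[150:290,130:500]; cv2.imwrite('pics/top3c.png',cv2.resize(a,None,fx=2.1,fy=2.1,interpolation=2))"
```

```text
clock 19.02 tip [ 471.5 -344.8  196. ] xtool [-0.0015 -0.0029 -1.    ] jaw deg 5.36 F [-0.   0.4 -0.1] w 76.2 j [ 0.07  0.45  0.67  1.76 -0.31  1.05  0.94]
474.3,-344,35,5.8 turn [-0.44 -0.1   0.16] then shift [161.    0.    2.5] world [   2.5    0.3 -161. ]
.4667,.2878,.02,.018 55 (array([466.7, 287.7]), 11.3) [466.7 287.7] [20.3 19.8] 89.8 z 0.0186
.470,.240,.025,.012 127 (array([470.5, 238.2]), 16.8) [470.5 238.2] [32.2 31.4] 45.6 z 0.0128
.476,.177,.035,.024 38 (array([476.6, 177.1]), 9.6) [477.1 176.3] [17.4 17.2] 89.8 z 0.0249
.476,.177,.035,.017 48 (array([476.3, 176.1]), 25.3) [475.1 176.2] [44.9 47.1] 89.8 z 0.0169
.4754,-.3443,.045,.062 444 (array([ 475.3, -344.9]), 29.8) [ 474.2 -345.6] [57.5 55.5] 89.4 z 0.0634
.465,-.241,.06,.038 556 (array([ 464.7, -240.9]), 47.4) [ 464.8 -241.3] [88.8 40. ] 23.6 z 0.0389
```

View pics/top3c.png

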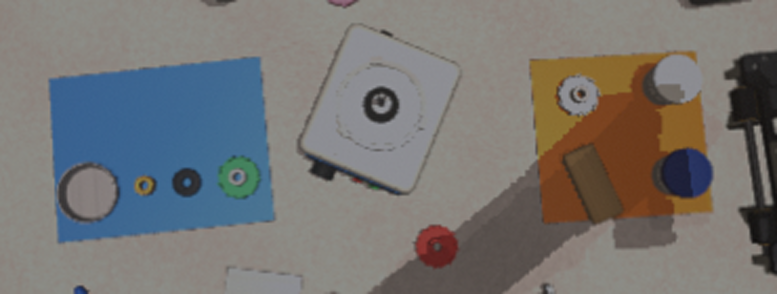

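The crop shows the nut (144,185), washer (187,182) and disc (238,176) in a row from the dish (88,191). Both bystanders are in place, and the black spindle seat is bare. Next is the tub.

arm_command([
  [76, 40, 0, 2.5, -0.4, 0, 0],
  [76, 50, 0, 0, 0, 0, 0],
  [76, 30, 0, 0, 0, 0, 0],
  [76, 0, 0, 0, 0, 0, 0],
  [76, 0, 0, 0, 0, 0, 0],
])

```text
clock: 19.75
position: [0.4767, -0.3392, 0.2551]
ee_rot: [-0.085, 1.569, 0.085]
force: [0.4, 0.1, 1.2]
width: 0.828
```

```bash
python3 plan.py 474.3,-344,35,5.8
```

```text
clock 19.75 tip [ 476.8 -339.3   77.1] xtool [ 5.e-04 -4.e-04 -1.e+00] jaw deg 6.21 F [0.4 0.1 1.2] w 76.2 j [ 0.13  0.59  0.57  1.87 -0.43  0.81  1.04]
474.3,-344,35,5.8 turn [0.41 0.02 0.03] then shift [42.1 -4.6 -2.8] world [ -2.4  -4.8 -42.1]
```

arm_command([
  [76, 4, -4.6, -2.8, 0.4, 0, 0],
  [76, 18, 0, 0, 0, 0, 0],
  [76, 20, 0, 0, 0, 0, 0],
  [76, 0, 0, 0, 0, 0, 0],
  [50, 0, 0, 0, 0, 0, 0],
])

```text
clock: 20.38
position: [0.4736, -0.3448, 0.212]
ee_rot: [-0.079, 1.57, 0.078]
force: [0.2, -0.3, 0.4]
width: 0.766
```

arm_command([
  [50, 0, 0, 0, 0, 0, 0],
  [50, 0, 0, 0, 0, 0, 0],
  [50, 0, 0, 0, 0, 0, 0],
])

```text
clock: 20.75
position: [0.4738, -0.3448, 0.2125]
ee_rot: [-0.079, 1.569, 0.078]
force: [-0.5, 0.3, 5.1]
width: 0.627
```

```bash
python3 plan.py 474.3,-344,35,5.8
```

```text
clock 20.75 tip [ 473.9 -344.9   34.5] xtool [ 2.e-04 -6.e-04 -1.e+00] jaw deg 5.74 F [-0.5  0.3  5.1] w 57.7 j [ 0.18  0.64  0.53  1.89 -0.47  0.73  1.08]
474.3,-344,35,5.8 turn [-0.06  0.01  0.04] then shift [-0.5  0.7  0.5] world [0.5 0.8 0.5]
```

arm_command([
  [50, -20, 0, 0, 0, 0, 0],
  [50, -50, 0, 0, 0, 0, 0],
  [50, -60, 0, 0, 0, 0, 0],
  [50, -60, 30, 6, 0, 0, 0],
  [50, 0, 58, 11.5, 0, 0, 0],
])

```text
clock: 21.38
position: [0.4822, -0.2597, 0.4018]
ee_rot: [-0.078, 1.563, 0.071]
force: [0.8, 1.4, -3.2]
width: 0.626
```

arm_command([
  [50, 0, 58, 11.5, 0, 0, 0],
  [50, 0, 58, 11.5, 0, 0, 0],
  [50, 0, 58, 11.5, 0, 0, 0],
  [50, 0, 58, 11.5, 0, 0, 0],
  [50, 0, 58, 11.5, 0, 0, 0],
])

```text
clock: 22.0
position: [0.51, 0.0388, 0.3976]
ee_rot: [-0.078, 1.57, 0.079]
force: [0.5, -0.0, -2.3]
width: 0.623
```

arm_command([
  [50, 0, 58, 11.5, 0, 0, 0],
  [50, 0, 58, 11.5, 0, 0, 0],
  [50, 0, 58, 11.5, 0, 0, 0],
  [50, 0, 58, 11.5, 0, 0, 0],
  [50, 0, 58, 11.5, 0, 0, 0],
])

```text
clock: 22.62
position: [0.5382, 0.333, 0.3972]
ee_rot: [-0.079, 1.571, 0.079]
force: [1.5, -0.4, -2.2]
width: 0.621
```

```bash
python3 plan.py 541.3,362.6,80,5.8
```

```text
clock 22.62 tip [538.  333.  219.2] xtool [-1.3e-03 -3.0e-04 -1.0e+00] jaw deg 5.75 F [ 1.5 -0.4 -2.2] w 57.2 j [-0.98  0.48  0.52  1.59 -0.26  1.14 -0.3 ]
541.3,362.6,80,5.8 turn [-0.05 -0.08  0.01] then shift [139.2  29.1   6. ] world [   3.1   29.6 -139.2]
```

arm_command([
  [50, 0, 24, 5, 0, 0, 0],
  [50, 40, 0, 0, 0, 0, 0],
  [50, 50, 0, 0, 0, 0, 0],
  [50, 40, 0, 0, 0, 0, 0],
  [50, 0, 0, 0, 0, 0, 0],
])

```text
clock: 23.25
position: [0.5395, 0.3549, 0.2643]
ee_rot: [-0.082, 1.576, 0.076]
force: [-1.2, -0.1, -1.3]
width: 0.628
```

arm_command([
  [50, 0, 0, 0, 0, 0, 0],
])

```text
clock: 23.38
position: [0.5416, 0.3557, 0.2689]
ee_rot: [-0.078, 1.569, 0.079]
force: [0.7, -0.3, -1.5]
width: 0.628
```

```bash
python3 plan.py 541.3,362.6,34.5,5.8
```

```text
clock 23.38 tip [541.7 355.8  90.9] xtool [ 5.e-04  7.e-04 -1.e+00] jaw deg 5.73 F [ 0.7 -0.3 -1.5] w 57.8 j [-0.96  0.63  0.46  1.69 -0.34  0.9  -0.27]
541.3,362.6,34.5,5.8 turn [-0.07  0.03 -0.04] then shift [56.4  6.9  0.4] world [ -0.3   6.9 -56.4]
```

arm_command([
  [50, 14, 6.9, 0.4, 0, 0, 0],
  [50, 20, 0, 0, 0, 0, 0],
  [50, 15, 0, 0, 0, 0, 0],
  [50, 5, 0, 0, 0, 0, 0],
  [50, 0, 0, 0, 0, 0, 0],
])

```text
clock: 24.0
position: [0.5407, 0.3621, 0.2131]
ee_rot: [-0.079, 1.571, 0.078]
force: [-0.9, 1.0, -2.1]
width: 0.624
```

```bash
python3 plan.py 541.3,362.6,34.3,5.8
```

```text
clock 24.0 tip [540.4 362.   35.1] xtool [-1.4e-03 -6.0e-04 -1.0e+00] jaw deg 5.72 F [-0.9  1.  -2.1] w 57.4 j [-0.94  0.7   0.42  1.71 -0.38  0.81 -0.25]
541.3,362.6,34.3,5.8 turn [-0.08 -0.08  0.02] then shift [0.8 0.4 0.7] world [ 0.6  0.5 -0.8]
```

arm_command([
  [50, 0.8, 0.4, 0.7, 0, 0, 0],
  [50, 0, 0, 0, 0, 0, 0],
])

```text
clock: 24.25
position: [0.5415, 0.3629, 0.2127]
ee_rot: [-0.079, 1.57, 0.079]
force: [0.5, 0.6, -1.8]
width: 0.623
```

arm_command([
  [50, 0.8, 0, 0, 0, 0, 0],
  [50, 0, 0, 0, 0, 0, 0],
])

```text
clock: 24.5
position: [0.5415, 0.3629, 0.2124]
ee_rot: [-0.078, 1.57, 0.079]
force: [-1.0, -1.0, 4.4]
width: 0.628
```

arm_command([
  [70, 0, 0, 0, 0, 0, 0],
  [76, 0, 0, 0, 0, 0, 0],
  [80, -40, 0, 0, 0, 0, 0],
  [80, -60, 0, 0, 0, 0, 0],
  [80, -60, -30, -7, 0, 0, 0],
])

```text
clock: 25.12
position: [0.5373, 0.3366, 0.3689]
ee_rot: [-0.081, 1.57, 0.082]
force: [0.6, -0.2, -0.1]
width: 0.874
```

arm_command([
  [70, 0, -58, -14, 0, 0, 0],
  [70, 0, -58, -14, 0, 0, 0],
  [70, 0, -58, -14, 0, 0, 0],
  [70, 0, -58, -14, 0, 0, 0],
  [70, 0, -58, -14, 0, 0, 0],
])

```text
clock: 25.75
position: [0.4967, 0.0372, 0.3677]
ee_rot: [-0.079, 1.569, 0.079]
force: [0.5, 0.3, 0.1]
width: 0.765
```

arm_command([
  [70, 0, -58, -14, 0, 0, 0],
  [70, 0, -58, -14, 0, 0, 0],
  [70, 0, -58, -14, 0, 0, 0],
  [70, 0, -58, -14, 0, 0, 0],
  [70, 0, -40, -5, 0, 0, 0],
])

```text
clock: 26.38
position: [0.4626, -0.2405, 0.3679]
ee_rot: [-0.077, 1.57, 0.076]
force: [1.1, 0.4, -1.1]
width: 0.761
```

arm_command([
  [70, 0, 0, 0, 10.4, 0, 0],
  [70, 0, 0, 0, 10.4, 0, 0],
  [70, 0, 0, 0, 10.4, 0, 0],
  [70, 0, 0, 0, 10.4, 0, 0],
  [70, 0, 0, 0, 10.4, 0, 0],
])

```text
clock: 27.0
position: [0.4636, -0.2377, 0.3676]
ee_rot: [0.635, 1.476, -0.636]
force: [-0.1, 0.2, -0.1]
width: 0.764
```

arm_command([
  [70, 0, 0, 0, 10.4, 0, 0],
  [70, 0, 0, 0, 10.4, 0, 0],
  [70, 0, 0, 0, 0, 0, 0],
])

```text
clock: 27.38
position: [0.4638, -0.2375, 0.3674]
ee_rot: [0.908, 1.374, -0.91]
force: [0.3, -0.2, 0.2]
width: 0.762
```

```bash
python3 plan.py 463.7,-241,70,-66.8 463.7,-241,14,-66.8; python3 snap.py 4 .5425,.3626,.045,.062 .476,.177,.035,.017
```

```text
clock 27.38 tip [ 463.6 -237.6  189.4] xtool [-1.3e-03 -6.0e-04 -1.0e+00] jaw deg -66.99 F [ 0.3 -0.2  0.2] w 70.1 j [-0.36  0.43  1.02  1.93 -0.43  1.02 -0.32]
463.7,-241,70,-66.8 turn [-0.19 -0.    0.08] then shift [119.4  -1.5   3.2] world [-1.000e-01 -3.500e+00 -1.194e+02]
463.7,-241,14,-66.8 turn [0. 0. 0.] then shift [56.  0.  0.] world [  0.   0. -56.]
.5425,.3626,.045,.062 446 (array([543.3, 361.8]), 29.4) [542.9 363.1] [55.9 55.5] 89.8 z 0.0631
.476,.177,.035,.017 54 (array([476.4, 177.1]), 25.7) [476.3 176.9] [44.4 47.6] 82.6 z 0.0173
```

arm_command([
  [70, 40, -1.5, 3, 0, 0, 0],
  [70, 50, 0, 0, 0, 0, 0],
  [70, 40, 0, 0, 0, 0, 0],
  [70, 0, 0, 0, 0, 0, 0],
  [70, 0, 0, 0, 0, 0, 0],
])

```text
clock: 28.1
position: [0.4637, -0.2417, 0.2389]
ee_rot: [0.908, 1.372, -0.909]
force: [0.4, -1.1, 0.5]
width: 0.761
```

```bash
python3 plan.py 463.7,-241,21,-66.8
```

```text
clock 28.1 tip [ 463.8 -241.8   60.9] xtool [ 5.e-04 -6.e-04 -1.e+00] jaw deg -67.0 F [ 0.4 -1.1  0.5] w 70.0 j [-0.2   0.6   0.83  2.05 -0.64  0.77 -0.14]
463.7,-241,21,-66.8 turn [-0.2   0.04 -0.01] then shift [39.9  0.2 -0.6] world [ -0.    0.7 -39.9]
```

arm_command([
  [70, 20, 0, -0.6, 0, 0, 0],
  [70, 20, 0, 0, 0, 0, 0],
  [60, 0, 0, 0, 0, 0, 0],
  [33, 0, 0, 0, 0, 0, 0],
  [33, 0, 0, 0, 0, 0, 0],
], newtons=15)

```text
clock: 28.72
position: [0.4636, -0.2407, 0.1987]
ee_rot: [0.909, 1.371, -0.909]
force: [0.3, 0.1, -0.7]
width: 0.488
```

arm_command([
  [33, 0, 0, 0, 0, 0, 0],
  [33, 0, 0, 0, 0, 0, 0],
  [33, 0, 0, 0, 0, 0, 0],
])

```text
clock: 29.1
position: [0.4635, -0.2407, 0.1985]
ee_rot: [0.909, 1.372, -0.909]
force: [-1.3, 1.1, 7.8]
width: 0.431
```

```bash
python3 plan.py 463.7,-241,21,-66.8
```

```text
clock 29.1 tip [ 463.6 -240.7   20.5] xtool [ 6.e-04 -2.e-04 -1.e+00] jaw deg -67.04 F [-1.3  1.1  7.8] w 39.7 j [-0.15  0.66  0.76  2.07 -0.72  0.69 -0.09]
463.7,-241,21,-66.8 turn [-0.24  0.02 -0.03] then shift [-0.5  0.1  0.4] world [ 0.2 -0.3  0.5]
```

arm_command([
  [33, -20, 0, 0, 0, 0, 0],
  [33, -55, 0, 0, 0, 0, 0],
  [33, -60, 0, 0, 0, 0, 0],
  [33, -60, 0, 0, 0, 0, 0],
  [33, 0, 0, 0, -10.4, 0, 0],
])

```text
clock: 29.72
position: [0.464, -0.2416, 0.3967]
ee_rot: [0.768, 1.424, -0.768]
force: [0.7, 0.5, -1.0]
width: 0.432
```

arm_command([
  [33, 0, 0, 0, -10.4, 0, 0],
  [33, 0, 0, 0, -10.4, 0, 0],
  [33, 0, 0, 0, -10.4, 0, 0],
  [33, 0, 0, 0, -10.4, 0, 0],
  [33, 0, 0, 0, -10.4, 0, 0],
])

```text
clock: 30.35
position: [0.463, -0.2405, 0.3928]
ee_rot: [0.059, 1.571, -0.059]
force: [-0.2, 0.4, -1.6]
width: 0.437
```

arm_command([
  [33, 0, 0, 0, -10.4, 0, 0],
  [33, 0, 0, 0, 0, 0, 0],
])

```text
clock: 30.6
position: [0.4629, -0.2407, 0.3928]
ee_rot: [-0.077, 1.57, 0.078]
force: [0.4, 0.1, -0.2]
width: 0.436
```

```bash
python3 plan.py 551.3,269.5,212,5.8 551.3,269.5,20.5,5.8
```

```text
clock 30.6 tip [ 462.8 -240.7  214.8] xtool [-6.e-04  2.e-04 -1.e+00] jaw deg 5.65 F [ 0.4  0.1 -0.2] w 40.1 j [-0.16  0.32  0.7   1.88 -0.24  1.03  0.74]
551.3,269.5,212,5.8 turn [-0.15 -0.03 -0.02] then shift [  2.8 498.7 139.5] world [ 88.4 510.2  -2.8]
551.3,269.5,20.5,5.8 turn [0. 0. 0.] then shift [191.5   0.    0. ] world [   0.     0.  -191.5]
```

arm_command([
  [33, 0, 50, 14, 0, 0, 0],
  [33, 0, 56, 16, 0, 0, 0],
  [33, 0, 56, 16, 0, 0, 0],
  [33, 0, 56, 16, 0, 0, 0],
  [33, 0, 56, 16, 0, 0, 0],
])

```text
clock: 31.22
position: [0.5135, 0.0418, 0.3928]
ee_rot: [-0.075, 1.57, 0.075]
force: [0.3, -0.2, -0.1]
width: 0.433
```

arm_command([
  [33, 0, 56, 16, 0, 0, 0],
  [33, 0, 56, 16, 0, 0, 0],
  [33, 0, 56, 15, 0, 0, 0],
  [33, 0, 45, 12, 0, 0, 0],
  [33, 0, 0, 0, 0, 0, 0],
])

```text
clock: 31.85
position: [0.5502, 0.2627, 0.3916]
ee_rot: [-0.08, 1.571, 0.081]
force: [0.3, -0.7, -0.2]
width: 0.435
```

arm_command([
  [33, 30, 0, 0, 0, 0, 0],
  [33, 50, 0, 0, 0, 0, 0],
  [33, 40, 0, 0, 0, 0, 0],
  [33, 0, 0, 0, 0, 0, 0],
  [33, 0, 0, 0, 0, 0, 0],
])

```text
clock: 32.48
position: [0.5515, 0.2573, 0.274]
ee_rot: [-0.077, 1.569, 0.077]
force: [0.1, 0.3, 0.2]
width: 0.435
```

```bash
python3 plan.py 551.3,269.5,21,5.8
```

```text
clock 32.48 tip [551.6 257.4  96. ] xtool [ 8.e-04  2.e-04 -1.e+00] jaw deg 5.61 F [0.1 0.3 0.2] w 40.1 j [-0.85  0.57  0.48  1.79 -0.34  0.86 -0.11]
551.3,269.5,21,5.8 turn [-0.19  0.04 -0.01] then shift [75.  12.1  1.1] world [ -0.2  12.2 -75. ]
```

arm_command([
  [33, 5, 12, 1, -0.2, 0, 0],
  [33, 30, 0, 0, 0, 0, 0],
  [33, 25, 0, 0, 0, 0, 0],
  [33, 10, 0, 0, 0, 0, 0],
  [33, 0, 0, 0, 0, 0, 0],
])

```text
clock: 33.1
position: [0.5506, 0.2703, 0.2027]
ee_rot: [-0.081, 1.57, 0.082]
force: [0.2, -0.4, -0.5]
width: 0.43
```

```bash
python3 plan.py 551.3,269.5,20.8,5.8
```

```text
clock 33.1 tip [550.5 270.4  24.7] xtool [-7.e-04  2.e-04 -1.e+00] jaw deg 5.96 F [ 0.2 -0.4 -0.5] w 39.5 j [-0.83  0.67  0.43  1.82 -0.4   0.74 -0.08]
551.3,269.5,20.8,5.8 turn [ 0.16 -0.04 -0.02] then shift [ 3.9 -0.9  0.6] world [ 0.7 -0.8 -3.9]
```

arm_command([
  [33, 2.5, -0.9, 0.7, 0.1, 0, 0],
  [33, 1.3, 0, 0, 0, 0, 0],
  [33, 0, 0, 0, 0, 0, 0],
])

```text
clock: 33.48
position: [0.5514, 0.269, 0.199]
ee_rot: [-0.08, 1.57, 0.08]
force: [0.2, 0.5, -1.3]
width: 0.434
```

arm_command([
  [33, 0.8, 0, 0, 0, 0, 0],
  [33, 0, 0, 0, 0, 0, 0],
])

```text
clock: 33.72
position: [0.5514, 0.269, 0.1985]
ee_rot: [-0.08, 1.57, 0.08]
force: [-2.1, 0.0, 5.6]
width: 0.432
```

Contact made; I release, lift and move away for a final look.

arm_command([
  [55, 0, 0, 0, 0, 0, 0],
  [60, 0, 0, 0, 0, 0, 0],
  [60, -40, 0, 0, 0, 0, 0],
  [60, -60, 0, 0, 0, 0, 0],
  [60, -60, 0, 0, 0, 0, 0],
])

```text
clock: 34.35
position: [0.5512, 0.2689, 0.3593]
ee_rot: [-0.08, 1.571, 0.08]
force: [1.6, 0.7, -0.4]
width: 0.652
```

arm_command([
  [60, -40, -50, -10, 0, 0, 0],
  [60, 0, -58, -14, 0, 0, 0],
  [60, 0, -58, -14, 0, 0, 0],
  [60, 0, -58, -14, 0, 0, 0],
  [60, 0, -58, -14, 0, 0, 0],
])

```text
clock: 34.98
position: [0.5141, -0.0183, 0.3967]
ee_rot: [-0.08, 1.57, 0.08]
force: [1.1, -0.5, 0.7]
width: 0.652
```

arm_command([
  [60, 0, -58, -14, 0, 0, 0],
  [60, 0, -58, -14, 0, 0, 0],
  [60, 0, -40, -14, 0, 0, 0],
  [60, 0, 0, 0, 0, 0, 0],
])

```text
clock: 35.48
position: [0.4873, -0.1797, 0.3969]
ee_rot: [-0.076, 1.57, 0.074]
force: [-0.1, -0.0, 0.3]
width: 0.654
```

```bash
python3 snap.py 5 .4667,.2878,.02,.018 .470,.240,.025,.012 .476,.177,.035,.017 .5425,.3626,.045,.062 .5525,.2693,.06,.038 .5847,-.3366,.045,.062 .57,-.235,.03,.024; python3 plan.py; python3 -c "
import cv2
a=cv2.imread('pics/top5.png')[150:290,130:500]; cv2.imwrite('pics/top5c.png',cv2.resize(a,None,fx=2.1,fy=2.1,interpolation=2))"
```

```text
.4667,.2878,.02,.018 53 (array([466.7, 287.7]), 11.3) [466.7 287.7] [20.3 19.8] 89.8 z 0.0187
.470,.240,.025,.012 129 (array([470.5, 238.2]), 16.8) [470.5 238.2] [32.2 31.4] 45.6 z 0.0128
.476,.177,.035,.017 46 (array([476.3, 177.5]), 25.7) [475.7 176.8] [46.2 46.9] 45.3 z 0.0173
.5425,.3626,.045,.062 451 (array([543.2, 361.8]), 29.4) [542.9 363. ] [56.1 55.5] 89.8 z 0.0631
.5525,.2693,.06,.038 563 (array([553.1, 266.3]), 47.4) [553.  266.4] [39.8 90.7] 6.1 z 0.0389
.5847,-.3366,.045,.062 none
.57,-.235,.03,.024 none
clock 35.58 tip [ 488.5 -175.9  218.4] xtool [-9.e-04  4.e-04 -1.e+00] jaw deg 5.78 F [1.  1.3 0.3] w 60.3 j [-0.29  0.3   0.69  1.88 -0.22  1.04  0.59]
```

View pics/top5c.png

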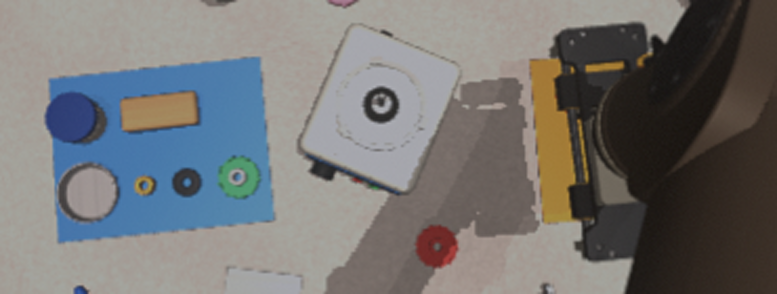

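The blue-lidded tub (72,117), brush (158,111), dish (88,191), nut (144,185), washer (187,182) and disc (238,176) are all in place. The gaps come out at 20 to 23 mm. The arm hides the bystanders from above, so I check them from the scene camera and then hand in.

```bash
python3 - <<'E'
from h import *
for n,c,z in (("sample",(.586,-.338),.059),("spare",(.572,-.234),.02)):
    for t in "05":
        im=dict(np.load(f"pics/scene{t}.npz")); P=cloud(im); m=near(P,c,.045,z-.004,z+.004); print(n,t,m.sum(),np.round(P[m].mean(0)*1000,1))
from cell import arm; print(arm.sign_off())
E
```

```text
sample 0 190 [ 589.1 -337.1   59.3]
sample 5 184 [ 589.5 -336.9   59.6]
spare 0 28 [ 573.3 -235.    19.3]
spare 5 32 [ 577.1 -232.3   19.5]
the job is handed in; nothing more can be done
None
```

The job is done and handed in at about 36 s of the 131 s allowed. The nut, washer and green disc came off the spindle in that order. They lie flat in a row running right from the dish. The blue-lidded tub stands behind the dish, with the brush bristles down to its right. Each thing was lowered until the wrist force showed contact, and only then released.

**Last top-camera checks:**
- **Gaps:** dish to nut, nut to washer, washer to disc, and dish to tub are about 20–22 mm. Tub to brush is about 22–23 mm, slightly wide.
- **Alignment:** the row is within about 2 mm of the line through the dish's centre. The brush is turned 6.1° and the sheet 5.8–5.9°.

**Bystanders:** the arm hid both from the top camera at the end, so I used the scene camera.
- **White-lidded tub:** within 0.5 mm of where it started.
- **Spare disc:** its mean came out about 4–5 mm off (x +3.8, y +2.7), from only about 30 noisy points. The gripper did not go down next to it and I saw no unexpected force. I take this as measurement noise, but I did not confirm it before handing in.

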